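Clear the jam in the spool feeder

ROBOT

A 7-joint arm with a two-finger parallel gripper is mounted at the origin on a cart in front of the work surface, level with it; the furniture and walls round the work are solid. World frame = base frame: x ahead of the robot, y to its left, z up, the work surface at z = 0. Lengths are in mm, angles in rad, forces in N, time in s.
With the tool pointing down it reaches from about 425 to 825 mm from the base axis. Payload 3.6 kg.
Tool frame: the origin (TCP) lies midway between the tips of the shut fingers; the grasp point (between the pads) lies grip_depth behind it (grip_depth is the distance from the TCP to the grasp point, in mm); z points along the fingers, y is the line along which they close (so a half turn about z gives the same grasp; the last joint's range is limited). The gripper opens to 85 mm and grips with 20 to 120 N. Pads are 22 mm wide; open, the fingers measure 114 mm over their backs; the gripper's body (76 mm by 85 mm) begins 54 mm behind the grasp point. The pads swing forward as they close: fully open they stand 13 mm farther back than shut.
Start: joints at [1.185, 0.615, -0.013, 1.423, 0.008, 1.103, -0.04], TCP at [228.258, -608.573, 231.297] pointing down, gripper open.
Joint ranges: [-3.12, 3.12], [-0.3, 2.06], [-1.34, 1.32], [0.26, 2.42], [-1.36, 4.5], [0.01, 1.98], [-2.84, 2.84]. Speed limits (rad/s): [2.79, 2.79, 3.14, 3.14, 3.14, 3.14, 3.14].

INTERFACE

Orientations are given as a unit quaternion [x, y, z, w].
In Python, from station import * gives the robot as it stands. The module is installed in compiled form; this text tells all that it offers. Calls block until the motion is done:
- movep(position, orientation): joint-space move of the TCP to a pose.
- move_straight(position, ori=None, velocity=150): straight line of the TCP; ori=None keeps the orientation; velocity is the mean speed in mm/s.
- set_joints(angles): joint-space move.
- open_gripper() and grab(f_grip=None): open the fingers fully, or close them until they stop; f_grip is the grip in N (None keeps the last).
- sleep(seconds).
- inverse_kinematics(position, orientation): joint angles nearest the present ones, or None.
- state(): the state.
- grab_frame(name): name is "scene" or "top" or "wrist"; returns (picture, depth): 400x640x3 uint8, blue, green, red; 400x640 float32, mm along the optical axis (not along the pixel's ray), 0 where there is no reading.
- calibration(name): a dict with "fx", "fy", "cx", "cy" (pixels), "rvec" (rotation vector, rad) and "tvec" (3), from world to camera coordinates, as OpenCV has them. Camera axes: x right, y down, z forward; pixel columns grow to the right and rows downward; lengths in mm; the calibration is good to about 2 mm. The wrist camera is an equidistant fisheye: a pixel r from the principal point sees the ray r / f radians off the axis. A picture is of the moment at which its call begins: read the wrist's pose just before it. calibration takes no time and is no camera call; for the wrist camera it gives the pose at the moment of the call.
A pose or a line that the arm cannot do raises IKError and nothing moves.
- finish_job(): hands the job in; it is judged then, once.
The state is a dict: "time_s": time; "joints": joint angles; "qvel": joint speeds; "tau": joint torques, N m; "eef_pos": TCP position; "tool_rot": TCP orientation; "wrist_force": force on the tool from outside, world axes, zero at the start; "wrist_torque": the same for the moment, N m; "grip_width": finger opening in mm; "finger_force": force on a finger pad.
Only numpy, scipy, OpenCV 4.12 (cv2) and the standard library are available. Lean on these libraries where they do the work, as an engineer would, in place of code of your own. Each camera call takes 0.05 s, during which the arm holds its last target. There are 200 camera calls.

TASK

Two solder spools have jammed where the wide hopper of the spool feeder narrows to its lane: one is caught on the shoulder beside the lane's mouth and bars the way of the other, which waits behind it along the straight guide wall. Nudge the caught spool back into the hopper, well clear of the mouth, and leave it there; then slide the waiting spool through the mouth and down the lane until it presses on the sprung plunger at the end, and keep it pressed with a steady 8 newtons or so for about a second before letting go. Only push the spools, gently (never more than about 15 newtons), keep them standing on the feeder's floor, and leave the things round the feeder alone.

Things in the scene. Friction and masses are not known exactly. Their poses are not given: they have to be found in the camera images.
- feeder: Feeder fixed to the bench, varies in place and yaw: aluminium floor on feet, its top 16 mm above the bench; grey guide walls 12 mm higher (tops at 28 mm). Origin: on the bench under the middle of the lane's mouth. x points down the lane to the plunger, y across to the hopper's wide side, z up. Straight guide wall: inner face at y = -30 mm, x = -118 to 110. Lane: x = 0 to 110 mm, 60 mm wide.
- shoulder (a point): Corner of the lane's mouth, at feeder (0, 30, 28) mm, axes as the feeder's. From here the shoulder stands across the hopper to feeder y = 51 mm; from (0, 51) the slanting wall runs back to (-76, 95) mm, then a side wall at y = 95 mm to the back wall at x = -118 mm. The lane's second wall runs from here down the lane at y = 30 mm.
- caught_spool: Spool with black flanges, 53 mm diameter, 40 mm high, about 0.25 kg, loose. Origin: centre of its underside; z is its axis. Starts in the nook between shoulder and slanting wall, centre near feeder (-28, 32) mm; pushing the other spool only wedges it. To free the way move it about 35 mm back, parallel to the slanting wall, till its centre lies at feeder x below -45 and y above 50 mm.
- waiting_spool: Identical spool (53 mm diameter, 40 mm high, about 0.25 kg, loose; drags with about 1 N), standing in the hopper by the straight guide wall, centre about 77 mm before the mouth. Origin: centre of its underside; z is its axis. The one to bring to the plunger.
- fuse_box: Bystander: small red carton 36x62x28 mm lying beyond the plunger's end of the feeder. Origin: centre of its underside. Leave alone. (Left of it a tall monitor panel reaches from there back to just left of the robot's base: keep the arm's shoulder and elbow to the right of it.)
- jar_large: Bystander: round plastic jar, 79 mm diameter, 90 mm high, beyond the plunger's end of the feeder. Origin: centre of its underside. Leave alone.
- stop_block: Aluminium block 22x60x40 mm across the lane's end; origin: centre of its underside, feeder (124, 0, 16) mm. Its adjusting screw carries the plunger: a black sprung plate 26 mm wide, 40 mm high, whose face stands 28 to 44 mm up the lane from this origin (feeder x = 80 to 96), set differently each time and not measured. It yields from 2.3 N, then 2.3 N more per mm over 8 mm (8 N: 2.5 mm), and springs back.
Not all that is in view belongs to the job. What is shaped like the caught_spool but purple or turquoise is not meant.

How it is judged:
By the outcome, as a careful person would: the job done as asked, in the order asked, and still so for the second after the job is handed in, with the robot touching nothing.
It also fails if it takes over 61 s, if anything falls off the work surface, if the arm or the gripper's body presses on something with over 40 N, if the wrist force passes 120 N, or if a joint passes its speed limit or range.

## Working session

There is one attempt and no reset: what is moved stays moved. The work goes in short steps, each a Python script; the robot and the scene stay as the last script left them, time stands still between calls to the robot, and variables do not carry over. Pictures are saved under pics/ and viewed, at most 10 in all, crops included, and the job is handed in when it is done.

```bash
mkdir -p pics
python3 - <<'E'
from station import *
import cv2,numpy as np
for n in ("scene","top"):
    im,d=grab_frame(n); cv2.imwrite(f"pics/{n}0.png",im); np.save(f"{n}0.npy",d)
    c=calibration(n); print(n,c); R=cv2.Rodrigues(np.array(c["rvec"],float))[0]; print(-R.T@np.array(c["tvec"],float).ravel(), (d>0).mean())
s=state(); print({k:np.round(v,3) for k,v in s.items()})
E
```

```text
scene {'fx': 365.0189668942764, 'fy': 365.0189668942764, 'cx': 320.37599871433554, 'cy': 197.59182467992824, 'rvec': array([ 1.87163007, -0.88533941,  0.54929139]), 'tvec': array([-407.10280276,  183.64487793,  587.55602752])}
[ -85.82463736 -599.26268765  422.13573822] 0.9961484375
top {'fx': 451.8678859121093, 'fy': 451.8678859121093, 'cx': 317.3798937779771, 'cy': 193.0163362849411, 'rvec': array([ 2.16326293, -2.18118893,  0.15323063]), 'tvec': array([-114.71666624,  510.09654869,  843.73692126])}
[407.11454378 -97.60323951 899.98986143] 0.99604296875
{'time_s': np.float64(0.1), 'joints': array([ 1.186,  0.616, -0.013,  1.425,  0.008,  1.103, -0.04 ]), 'qvel': array([-0.   , -0.002, -0.   , -0.003, -0.001, -0.001, -0.001]), 'tau': array([ 1.0000e-03, -4.7038e+01,  2.6000e-01, -1.7157e+01,  1.0000e-02,
        6.0000e-03,  0.0000e+00]), 'eef_pos': array([ 228.011, -607.963,  230.248]), 'tool_rot': array([ 0.984,  0.178, -0.   , -0.001]), 'wrist_force': array([ 0.311, -0.156,  1.006]), 'wrist_torque': array([-0.009, -0.009,  0.035]), 'finger_force': np.float64(0.0), 'grip_width': np.float64(85.505)}
```

View pics/top0.png

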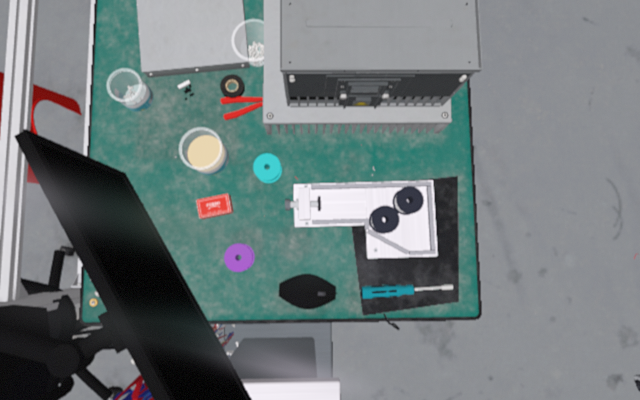

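View pics/scene0.png

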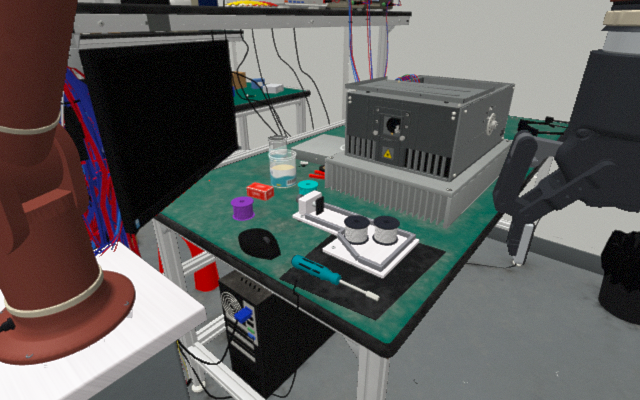

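The top view shows the feeder with its lane pointing left in the image (world +y), the plunger near (318,203) and two black-flanged spools at about (383,219) and (408,200). The purple (238,257) and turquoise (267,167) spools are decoys. By position, the caught spool is the one at (383,219), beside the mouth and the slanting wall. The waiting spool is at (408,200), by the straight wall. I'll confirm this in an enlarged crop.

```bash
cat > h.py <<'E'
import cv2,numpy as np
from station import *
def ray(n,uv,z,c=None):
    c=c or calibration(n); R=cv2.Rodrigues(np.array(c["rvec"],float))[0]; t=np.array(c["tvec"],float).ravel()
    uv=np.atleast_2d(np.array(uv,float)); d=np.c_[(uv[:,0]-c["cx"])/c["fx"],(uv[:,1]-c["cy"])/c["fy"],np.ones(len(uv))]@R
    o=-R.T@t
    return o+d*((z-o[2])/d[:,2])[:,None]
E
python3 - <<'E'
from h import *
im=cv2.imread("pics/top0.png"); d=np.load("top0.npy")
c=calibration("top");R=cv2.Rodrigues(np.array(c["rvec"],float))[0];t=np.array(c["tvec"],float).ravel()
v,u=np.mgrid[0:400,0:640]
P=(np.stack([(u-c["cx"])/c["fx"]*d,(v-c["cy"])/c["fy"]*d,d],-1)-t)@R
Z=P[...,2]
# spools: height mask 50..62 in feeder crop
roi=np.zeros((400,640),bool); roi[175:265,280:450]=1
m=(roi&(Z>49)&(Z<63)).astype(np.uint8)
for k in cv2.findContours(m,0,2)[0]:
    a=cv2.contourArea(k)
    if a>20:
        (x,y),r=cv2.minEnclosingCircle(k); M=cv2.moments(k); ce=(M['m10']/M['m00'],M['m01']/M['m00'])
        print("h",np.round(ce,1),a,round(r,1),np.round(ray("top",ce,56),1),np.median(Z[m>0]))
m=(roi&(im.max(2)<70)).astype(np.uint8); 
for k in cv2.findContours(m,0,2)[0]:
    a=cv2.contourArea(k)
    if a>30: 
        M=cv2.moments(k); ce=(M['m10']/M['m00'],M['m01']/M['m00']); print("dark",np.round(ce,1),a,np.round(ray("top",ce,56),1),cv2.boundingRect(k))
print("Z bench",np.median(Z[250:280,200:220]), "floor",np.median(Z[195:215,335:365]))
crop=im[172:267,283:448]; cv2.imwrite("pics/crop1.png",cv2.resize(crop,None,fx=4.8,fy=4.8,interpolation=cv2.INTER_CUBIC))
E
```

```text
h [385.3 219.4] 586.5 14.2 [[ 455.6 -245.1   56. ]] 57.545391042521274
h [319.  202.9] 27.5 7.1 [[ 487.6 -121.2   56. ]] 57.545391042521274
h [303.6 203.3] 341.5 16.4 [[487.  -92.3  56. ]] 57.545391042521274
h [409.7 199.9] 576.0 14.1 [[ 492.  -292.4   56. ]] 57.545391042521274
dark [384.9 218.7] 477.0 [[ 456.9 -244.5   56. ]] (372, 207, 26, 25)
dark [409.3 199.5] 447.0 [[ 492.7 -291.6   56. ]] (397, 188, 25, 25)
dark [421.5 231. ] 1697.5 [[ 433.2 -312.7   56. ]] (352, 178, 98, 87)
Z bench 3.8206650281843233 floor 17.67105620176943
```

View pics/crop1.png

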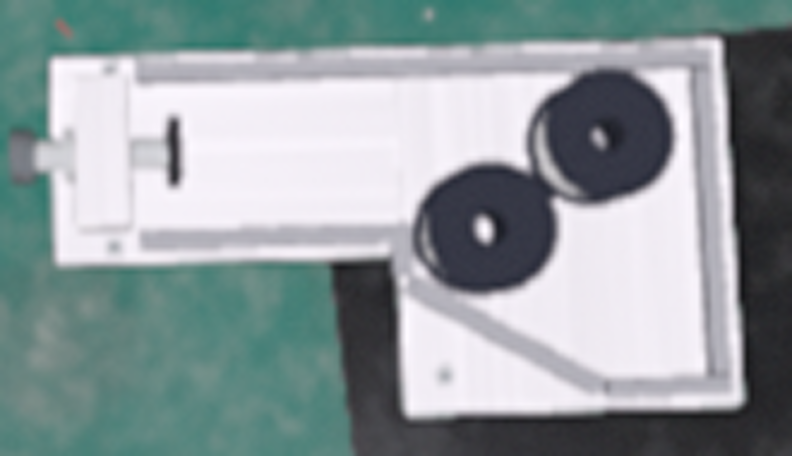

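Crop: the caught spool (crop (485,228), image (384,219)) sits in the nook by the shoulder. The waiting spool (crop (600,133), image (408,200)) is by the straight wall. The plunger face is at crop x≈180. The colour and position of both black spools match the description. Next I'll fit the feeder frame from the wall edges.

Run:
```python
from h import *
im=cv2.imread("pics/top0.png"); g=cv2.cvtColor(im,6).astype(float)
def edge(p,sign):  # strongest subpixel gradient along profile
    d=np.diff(p)*sign; i=int(np.argmax(d)); 
    if 0<i<len(d)-1:
        a,b,c=d[i-1:i+2]; i=i+0.5*(a-c)/(a-2*b+c+1e-9)
    return i+0.5
def cols(us,v0,v1,s): return np.array([[u,v0+edge(g[v0:v1,u],s)] for u in us])
def rows(vs,u0,u1,s): return np.array([[u0+edge(g[v,u0:u1],s),v] for v in vs])
def fit(P):
    vx,vy,x,y=cv2.fitLine(P[:,:2].astype(np.float32),cv2.DIST_HUBER,0,.01,.01).ravel()
    if abs(vy)>abs(vx): s=np.sign(vy)
    else: s=np.sign(vx)
    return np.array([x,y]),np.array([vx,vy])*s,np.abs((P[:,0]-x)*vy-(P[:,1]-y)*vx).max()
L={}
L['straight16']=fit(ray("top",cols(range(325,388),184,194,1),16))
L['lane28']=fit(ray("top",cols(range(316,362),214,224,-1),28))
L['back16']=fit(ray("top",rows(range(212,246),424,436,-1),16))
L['blockfront56']=fit(ray("top",rows(range(191,199),304,316,-1),56))
L['plate']=fit(ray("top",rows(range(198,210),316,326,1),56))
for k,(p,d,e) in L.items(): print(k,np.round(p,1),"dir deg",round(np.degrees(np.arctan2(d[1],d[0])),2),"err",round(e,2))
# yaw from the long straight wall+lane wall
a=np.mean([np.arctan2(*L[k][1][::-1])%np.pi for k in('straight16','lane28')])
ex=np.array([np.cos(a),np.sin(a)]); ey=np.array([-ex[1],ex[0]])
print("yaw",np.degrees(a)); f=lambda k:(L[k][0]@ex,L[k][0]@ey)
ys,yl=f('straight16')[1],f('lane28')[1]; print("width",yl-ys)
xb,xf,xp=f('back16')[0],f('blockfront56')[0],f('plate')[0]; print("len(231)",xf-xb)
ox=((xb+118)+(xf-113))/2; oy=(ys+yl)/2; o=ox*ex+oy*ey; print("origin",o,"plate x",xp-ox)
for n,uv in(("caught",(384.9,218.9)),("waiting",(409.4,199.6))):
    w=ray("top",uv,56)[0,:2]; print(n,w,(w-o)@ex,(w-o)@ey)
np.save("feeder.npy",[o[0],o[1],a])
```

```text
straight16 [ 520.  -180.5] dir deg 91.21 err 0.71
lane28 [ 459.  -159.4] dir deg 91.22 err 0.59
back16 [ 433.6 -336.9] dir deg 1.02 err 13.82
blockfront56 [ 503.5 -101. ] dir deg -0.85 err 0.15
plate [ 486.6 -122.8] dir deg 0.51 err 0.29
yaw 91.21746
width 60.5119
len(231) 234.3303
origin [ 490.50323 -215.97821] plate x 93.193436
caught [ 456.48691084 -244.48626555] -27.778870480619883 34.61436048176007
waiting [ 492.52314833 -291.87994076] -75.92751494856735 -0.406762610491028
```

```bash
cat >> h.py <<'E'
F=np.load("feeder.npy"); cF,sF=np.cos(F[2]),np.sin(F[2])
Rf=np.array([[cF,-sF],[sF,cF]])
def fw(x,y,z): return list(F[:2]+Rf@[x,y])+[z]
def wf(p): return Rf.T@(np.array(p)[:2]-F[:2])
def quat(ang):  # tool down, tool x at world angle ang (rad)
    return [np.cos(ang/2),np.sin(ang/2),0,0]
def force(): return Rf.T@np.array(state()["wrist_force"])[:2]
def say(l=""): s=state(); print(l,"t",round(float(s["time_s"]),2),"f",np.round(wf(s["eef_pos"]),1),"z",round(float(s["eef_pos"][2]),1),"F",np.round(Rf.T@s["wrist_force"][:2],2),round(float(s["wrist_force"][2]),2),flush=True)
E
python3 - <<'E'
from h import *
q=quat(F[2]+np.radians(142)-np.pi)
S=(4.8,1.1)
print(inverse_kinematics(fw(*S,120),q),inverse_kinematics(fw(*S,22),q))
grab(20); say("shut")
movep(fw(*S,130),q); say("hover"); print(np.round(state()["joints"],2), np.round(state()["tool_rot"],3),q)
move_straight(fw(*S,22.5),velocity=80); sleep(.3); say("down")
im,_=grab_frame("top"); cv2.imwrite("pics/top1.png",cv2.resize(im[140:300,260:480],None,fx=3.5,fy=3.5))
E
```

```text
[ 0.48576236  0.58283681 -0.18004365  1.88661167  0.15630342  0.68561198
 -0.42840417] [ 0.44807523  0.74032752 -0.12579553  1.94964574  0.19069778  0.46283688
 -0.45803803]
shut t 0.87 f [-386.9  270.5] z 231.3 F [-0.26  0.12] -0.16
hover t 2.63 f [2.9 1.4] z 130.2 F [-0.58  0.79] -0.63
[ 0.49  0.57 -0.18  1.88  0.15  0.71 -0.43] [ 0.895  0.447 -0.     0.001] [np.float64(0.8940859900039332), np.float64(0.4478953476859151), 0, 0]
down t 4.42 f [4.7 1. ] z 22.7 F [0.66 0.58] -0.14
```

View pics/top1.png

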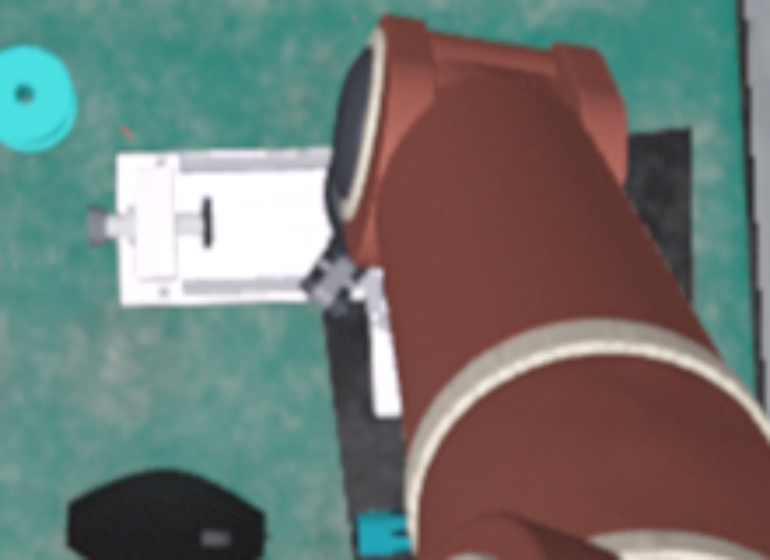

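The arm hides the spools from the top camera; only the empty lane and the plunger (crop (207,222)) can be seen. The tool is down in the mouth with no contact force, so I'll push the caught spool in small steps under force watch.

Run:
```python
from h import *
S=np.array([4.8,1.1]); d=np.array([-.866,.5]); f0=force(); mx=0
for s in list(range(4,53,4)):
    move_straight(fw(*(S+d*s),22.5),velocity=40); f=force()-f0; print(s,np.round(f,2),end="; ")
    if np.hypot(*f)>9: print("STOP"); break
say("\npushed")
# back off, rise, clear out of both views
p=wf(state()["eef_pos"]); move_straight(fw(*(p-d*15),22.5),velocity=80); move_straight(fw(*(p-d*15),110),velocity=150); say("up")
im,_=grab_frame("scene"); cv2.imwrite("pics/scene2.png",cv2.resize(im[180:300,260:440],None,fx=4,fy=4))
im,_=grab_frame("top"); cv2.imwrite("pics/top2.png",im)
```

```text
4 [0.67 1.02]; 8 [0.63 0.46]; 12 [1.23 0.21]; 16 [ 0.43 -0.14]; 20 [0.35 0.09]; 24 [0.41 0.21]; 28 [ 0.13 -0.71]; 32 [ 0.36 -0.58]; 36 [ 0.17 -0.77]; 40 [-0.74 -0.68]; 44 [0.17 0.27]; 48 [0.76 0.01]; 52 [0.06 0.08]; 
pushed t 7.72 f [-40.7  27.6] z 22.5 F [-0.3   0.04] -0.04
up t 8.79 f [-27.7  20.9] z 109.5 F [0.36 0.49] -0.03
```

View pics/scene2.png

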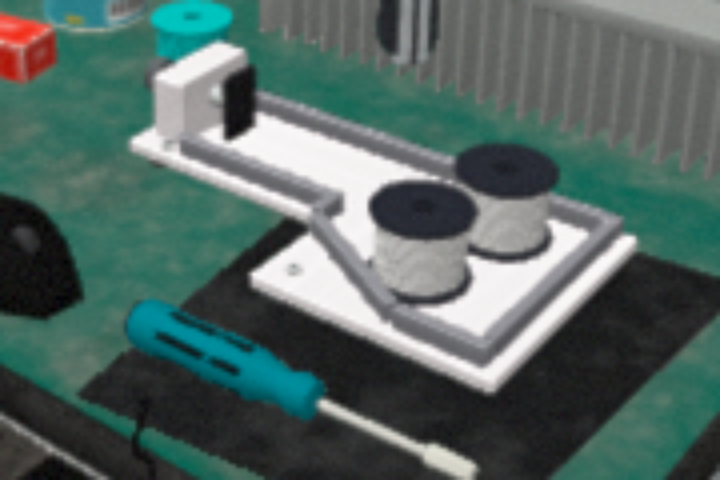

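The caught spool has moved back along the slanting wall (top flange at crop (423,208)). The waiting spool (507,170) still stands by the straight wall, and both are upright. I'll measure both against the limits.

Run:
```python
from h import *
def tops(im):
    m=np.zeros((400,640),np.uint8); m[205:252,335:405]=(im[205:252,335:405].max(2)<75)
    m=cv2.morphologyEx(m,cv2.MORPH_OPEN,np.ones((3,3),np.uint8))
    for k in cv2.findContours(m,0,2)[0]:
        if cv2.contourArea(k)>150:
            (u,v),ax,_=cv2.fitEllipse(cv2.convexHull(k)); print(np.round((u,v),1),np.round(ax,1),np.round(wf(ray("scene",(u,v),56)[0]),1))
print("before");tops(cv2.imread("pics/scene0.png")); 
im,_=grab_frame("scene");print("now"); tops(im)
```

```text
before
[386.2 222.2] [13.3 26.1] [-80.4   3.8]
[356.8 221.7] [13.4 24.6] [-33.   38.5]
now
[365.4 232.3] [14.  25.7] [-68.2  62.6]
[386.2 222.1] [13.3 26.2] [-80.4   3.9]
```

Run:
```python
from h import *
q=quat(F[2]); Y=-5
movep(fw(-128,Y,110),q); move_straight(fw(-128,Y,33),velocity=120); sleep(.2); say("behind"); f0=force()
for x in range(-122,-69,6):
    move_straight(fw(x,Y,33),velocity=40); f=force()-f0; print(x,np.round(f,2),end="; ")
    if np.hypot(*f)>9: print("STOP"); break
move_straight(fw(x-6,Y,33),velocity=60); move_straight(fw(x-6,Y,22.5),velocity=60); say("\nlow")
im,_=grab_frame("scene"); cv2.imwrite("pics/scene3.png",cv2.resize(im[180:300,260:440],None,fx=4,fy=4))
```

```text
behind t 10.6 f [-128.3   -5.5] z 33.9 F [0.43 0.24] 0.32
-122 [-0.89 -0.46]; -116 [-0.5 -1.3]; -110 [-0.56  0.27]; -104 [-0.67 -0.52]; -98 [-0.5  -0.44]; -92 [-0.77  0.8 ]; -86 [-1.24 -0.56]; -80 [-0.9  -0.07]; -74 [-0.06 -0.74]; 
low t 13.88 f [-79.6  -4.5] z 21.7 F [0.39 0.54] 0.23
```

View pics/scene3.png

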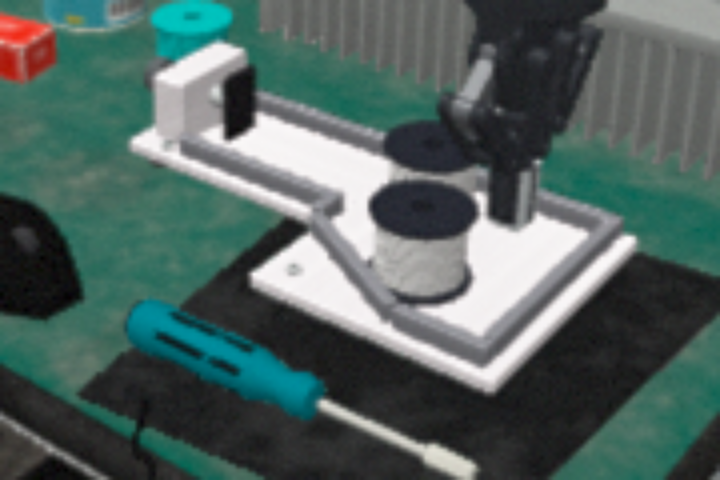

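The waiting spool has moved forward, upright along the wall (top at crop (430,145)). The tool is now low behind it and the caught spool is undisturbed. Next I'll push down the lane and then press with force feedback.

Run:
```python
from h import *
Y=-5
def fm(n=8):
    a=[]
    for _ in range(n): a.append(force()); sleep(.02)
    return np.mean(a,0)
f0=fm(); x=-80
print("tare",f0)
while x<16:
    x+=8; move_straight(fw(x,Y,22.5),velocity=50); f=f0-force(); print(x,np.round(f,1),end="; ")
    if f[0]>4: break
say("\nnear"); P=0
while x<50:
    x+=1; move_straight(fw(x,Y,22.5),velocity=15); P=(f0-fm(4))[0]; print(x,round(P,2),round(wf(state()["eef_pos"])[0],1),end="; ")
    if P>5: break
print()
for i in range(25):      # settle at ~9 N (8 + drag), commanded steps ~ error/stiffness
    if abs(9-P)<.6: break
    x+=np.clip((9-P)/4,-.6,.6); move_straight(fw(x,Y,22.5),velocity=10); P=(f0-fm(8))[0]; print(round(x,2),round(P,2),end="; ")
say("\npress")
t0=state()["time_s"]
while state()["time_s"]-t0<1.4:
    P=(f0-fm(5))[0]; print(round(P,2),end=" ")
    if abs(9-P)>.8: x+=np.clip((9-P)/5,-.3,.3); move_straight(fw(x,Y,22.5),velocity=5)
say("\nheld")
im,_=grab_frame("scene"); cv2.imwrite("pics/scene4.png",cv2.resize(im[170:290,260:440],None,fx=4,fy=4))
print("x",x)
```

```text
tare [ 0.00529207 -0.08213107]
-72 [-0.6  0.4]; -64 [0.6 1.1]; -56 [ 1.1 -0. ]; -48 [ 1.  -0.2]; -40 [-0.3 -0.9]; -32 [ 0.2 -0.4]; -24 [ 0.4 -0.5]; -16 [-1.   0.1]; -8 [ 0.2 -0.6]; 0 [-0.5  0. ]; 8 [-0.1  0.4]; 16 [0.3 0.3]; 
near t 17.76 f [16.8 -5.1] z 22.5 F [-0.29 -0.35] -0.04
17 0.01 17.0; 18 0.44 17.8; 19 0.83 18.9; 20 0.72 20.1; 21 0.74 21.2; 22 0.97 22.1; 23 0.75 23.1; 24 1.0 24.1; 25 0.55 25.1; 26 0.48 26.1; 27 1.19 27.1; 28 2.69 27.4; 29 4.09 28.1; 30 4.84 29.0; 31 5.67 29.4; 
31.6 6.42; 32.2 7.23; 32.64 7.53; 33.01 8.25; 33.2 8.45; 
press t 24.43 f [30.  -5.1] z 22.6 F [-8.34 -1.12] -2.65
8.47 8.55 8.71 8.21 8.15 8.39 8.65 8.46 8.52 8.65 8.9 8.61 8.79 8.69 
held t 25.84 f [30.1 -5. ] z 22.6 F [-8.38 -1.34] -2.13
x 33.36712510599592
```

View pics/scene4.png

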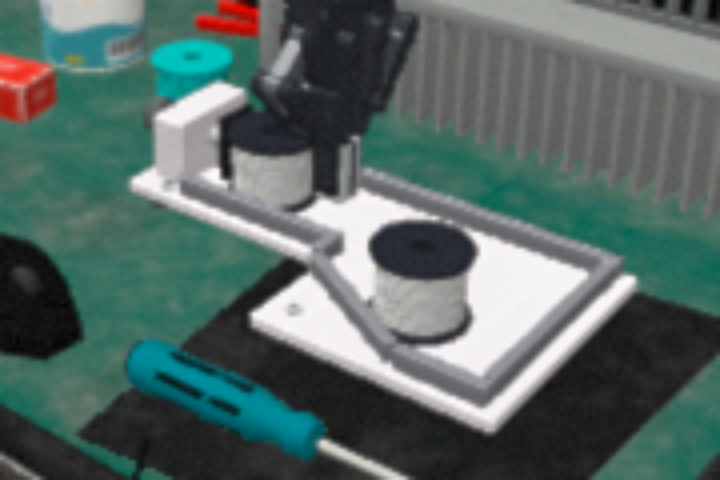

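The spool was pressed against the plunger at about 8.5 N for 1.4 s. Its travel past first contact was about 2.5 mm, which agrees with 8 N. I'll let go slowly, back off, rise, and check.

Run:
```python
from h import *
move_straight(fw(22,-5,22.5),velocity=10); move_straight(fw(5,-5,22.5),velocity=60); move_straight(fw(5,-5,130),velocity=120); say("up")
movep(fw(-180,20,200),quat(F[2])); say("away")
im,_=grab_frame("scene"); cv2.imwrite("pics/scene5.png",cv2.resize(im[170:290,260:440],None,fx=4,fy=4))
```

```text
up t 28.65 f [ 5.2 -4.4] z 129.3 F [ 0.95 -0.09] -0.5
away t 29.47 f [-177.3   19.5] z 199.0 F [ 0.79 -0.36] -0.39
```

View pics/scene5.png

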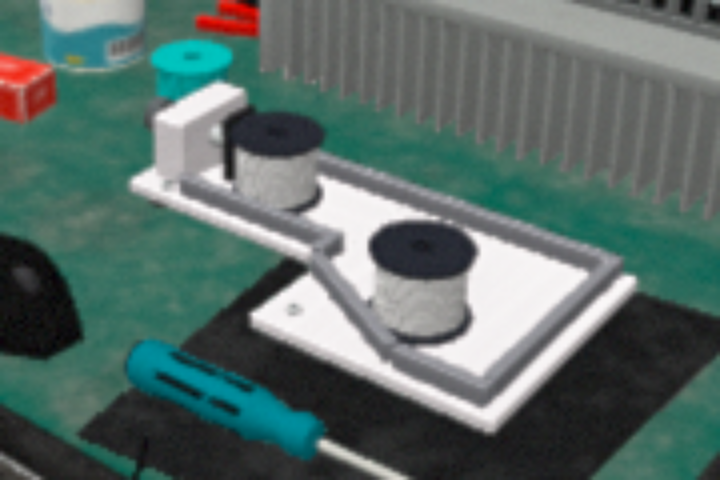

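The waiting spool stands at the plunger (crop (278,160)) and the caught spool is back in the hopper (422,280). Both are upright and the robot is clear, so I'm handing the job in.

```bash
python3 -c "
from station import *
print(finish_job())"
```

```text
the job is handed in; nothing more can be done
None
```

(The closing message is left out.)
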